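# Bring the ball core to the stitching pony on the carrying tray

### The arm

A 6-joint arm with a two-finger parallel gripper is mounted at the origin on the work surface. World frame = base frame: x ahead of the robot, y to its left, z up, the work surface at z = 0. Lengths are in mm, angles in degrees, forces in N, time in s.
With the tool pointing down it reaches from about 350 to 875 mm from the base axis. Payload 4.2 kg.
Tool frame: the origin (TCP) lies at the very end of the fingers, on their centre line; the grasp point (between the pads) lies grip_depth behind it (grip_depth is the distance from the TCP to the grasp point, in mm); z points along the fingers, y is the line along which they close (so a half turn about z gives the same grasp; the last joint's range is limited). The gripper opens to 87 mm and grips with 3 to 60 N. Pads are 19 mm wide; open, the fingers measure 117 mm over their backs; the gripper's body (75 mm by 190 mm) begins 51 mm behind the grasp point.
Start: joints at [90.848, 22.042, 0.453, 0, -68.411, -14.817], TCP at [150.838, 606.504, 222.55] pointing down, gripper open.
Joint ranges: [-179.83, 179.83], [-69.29, 118.12], [-61.27, 80.66], [-181.25, 117.63], [-171.15, -9.14], [-177.46, 177.46]. Speed limits (degrees/s): [159.86, 159.86, 180, 180, 180, 180].

### API

Orientations are given as [roll, pitch, yaw] about the fixed x, y, z axes, in that order (R = Rz(yaw) Ry(pitch) Rx(roll)).
In Python, from workcell import get_state, capture, camera_params, sign_off, regions_of, landmark_of, grip_depth gives the robot as it stands.
- The arm moves only by the tool servo_tool, never from a script. Its argument "commands" is a list that holds one entry, the list of rows, each a list of 4 numbers: the shift along the tool's x, y, z in m, then the turn about the tool's z in units of 5 degrees (1.0 is 5 degrees). A call has 1 to 8 rows; each row shifts and turns the commanded pose from where the row before left it, along the tool's axes as they then stand; what a row does not reach is not made up. A row lasts 1/10 s, in which the tool goes at most 50 mm and 8.59 degrees, less where a joint would pass 70% of its speed; a pose out of reach is approached as far as the arm can. A call with a gripper value outside its range is refused whole. "jaw" is the finger opening in m, from 0 to 0.087, set as the call begins (left out, the last holds). The fingers move at their own pace and stop on an object; "squeeze" is the grip in N (left out, the last holds). Time passes only in rows, so rows that do not move let the fingers close. It gives the time, the measured TCP pose, the force, the opening and the grip force at its end, in the units of the state.
- get_state(): the state, without advancing time (a new reading comes with each control period).
- capture(name): name is "side" or "top"; returns (picture, depth): 400x640x3 uint8, red, green, blue; 400x640 float32, mm along the optical axis (not along the pixel's ray), 0 where there is no reading.
- camera_params(name): a dict with "camera_matrix" (3x3 intrinsics, pixels), "origin" and "attitude" of the camera in the world. Camera axes: x right, y down, z forward; pixel columns grow to the right and rows downward; lengths in mm; the calibration is good to about 2 mm. A picture is of the moment at which its call begins. camera_params takes no time and is no camera call.
- sign_off(): hands the job in; it is judged then, once.
Trained networks look in the newest picture that a camera, given by its name, has taken for a name from the list of things; names that differ only in an ending like _2 or _b are one class to them, and where a whole thing is asked for, a point or a joint stands for the part that bears it (a point fixed in the world has none). Each returns a list of dicts, best first, with "confidence" (0 to 1); they miss things now and then, are a little off and sometimes report something else, mostly with a low value. They report only what shows in the picture. A call takes as long as a camera call.
- regions_of(camera, name): "pixels" (400x640 bool, what is visible of it).
- landmark_of(camera, name): "position" ([x, y, z] in mm, in the coordinates of the camera as it stood for that picture, good to about 4 mm: a listed point, or the origin of a listed thing).
The state is a dict: "t": time; "joints": joint angles; "joint_velocities": joint speeds; "tau": joint torques, N m; "tool_pos": TCP position; "tool_rot": TCP orientation; "force": force on the tool from outside, world axes, zero at the start; "moment": the same for the moment, N m; "gripper_width": finger opening in mm; "grip_force": force on a finger pad.
Only numpy, scipy, OpenCV 4.12 (cv2) and the standard library are available. Lean on these libraries where they do the work, as an engineer would, in place of code of your own. Each camera call takes 0.05 s, during which the arm holds its last target. There are 200 camera calls.

### The job

Take the silver aluminium ball from the ball rest and set it down gently in the round wooden cup of the plywood carrying tray. Then lift the tray, which has a handle over its middle, carry it to the stitching pony without tipping it or letting the ball roll out of the cup, and finish still holding it there, level and still and clear of the pony, with the ball about 10 cm in front of the jaws on the robot's side and as high as the jaw tops, so that the stitcher can take it. Leave everything else where it is.

Things in the scene. Friction and masses are not known exactly. Their poses are not given: they have to be found in the camera images.
- tray: Loose carrying tray of plywood, 260 x 110 mm, about 0.4 kg, standing on the mat. Origin: centre of its underside; z up, x along its length. Base 9 mm thick. At its +x end is the dark cup lined with red felt (point tray_pocket); at its -x end a rivet box 75 x 90 mm, centre 82 mm from the origin, its top 35 mm above the underside. Empty, it is heavier at the box end; with the ball in the cup it balances about the handle.
- tray_pocket (a point): Centre of the cup's inner floor, 85 mm along the tray's +x from its origin and 17 mm above its underside (the point's axes are the tray's). The cup is 58 mm across outside and 50 mm inside; its rim stands 5 mm above this floor (22 mm above the tray's underside). A ball resting in the cup is loose: it can roll about 6 mm any way, its centre 19 mm above this point.
- tray_handle (a point): Centre of the tray's handle, 56 mm above the tray's underside. The handle is a plank 100 mm long (tray's x), 14 mm thick (tray's y) and 28 mm tall, open below: 33 mm free between it and the base, between two posts at 43 mm either side of the centre. It is gripped across its thickness from above.
- alu_ball_center (a point): Centre of the aluminium ball (pale silver grey), 38 mm across, about 0.08 kg. It starts in one of the three seats of the ball rest (which one varies).
- ball_rest: Fixed narrow oak bar, 200 mm long (its x), 38 mm wide (its y), 32 mm high; origin at the centre of its underside. Three round seats along its top, at x = -62, 0 and 62 mm, hold the balls, their centres about 14 mm above its top.
- brass_ball_center (a point): Centre of the brass ball (yellow), 38 mm across, in another seat; stays there.
- wood_ball_center (a point): Centre of the dark brown wooden ball, 38 mm across, in the third seat; stays there.
- pony: Fixed stitching pony: a wooden base 200 x 120 x 18 mm (its x, y, z) with two upright jaw boards 75 mm wide (y) clamped on a scrap of dark leather that stands 16 mm above them, and a cross bolt with a brass wing nut (reaching 50 mm to -x, 125 mm above the underside). Origin: centre of its underside, below the jaws; its -x axis points to the robot's side; jaw tops 200 mm above the origin.
- pony_front (a point): Where the stitcher wants the ball: 100 mm from the jaws along the pony's -x axis, at the height of the jaw tops (200 mm above the pony's origin).
- edge_paint: Bystander: jar with black cap, 54 mm across, 75 mm tall; origin under its centre.
- awl: Bystander: awl with a brown handle, lying, 150 mm long, 26 mm thick; origin below the front end of the handle, its point along x.
- rule: Bystander: aluminium rule lying flat, 300 x 34 x 6 mm, length along its x; origin at the centre of its underside.
- wax: Bystander: round yellow cake of wax, 58 mm across, 20 mm high; origin under its centre.

How it is judged (in metres and radians):
On the way, in this order (a step that is already met when the one before it is completed fails the run):
1. the aluminium ball lies released in the cup of the tray, which still stands on the mat (horizontal distance between alu_ball_center and tray_pocket below 0.016 m and z of alu_ball_center in the frame of tray between 0.031 and 0.041 m and contact force between alu_ball and the arm below 0.05 N and contact force between alu_ball and the fingers below 0.05 N and height (world z) of tray below 0.012 m and angle between tray's own z axis and vertical below 0.08 rad), for 0.2 s.
2. the tray is held up by the fingers, 5 cm or more above the mat, with the ball in the cup (horizontal distance between alu_ball_center and tray_pocket below 0.016 m and z of alu_ball_center in the frame of tray between 0.031 and 0.041 m and height (world z) of tray above 0.053 m and contact force between tray and the fingers above 1.5 N), for 0.2 s.
At the end, for the whole second after the job is handed in: The fingers hold the tray in the air, level within 0.10 rad and still, touching nothing of the pony; the aluminium ball lies loose in its cup (untouched by the fingers), within 45 mm horizontally and 40 mm in height of the point 100 mm in front of the jaws at jaw-top height (horizontal distance between alu_ball_center and tray_pocket below 0.016 m and z of alu_ball_center in the frame of tray between 0.031 and 0.041 m and horizontal distance between alu_ball_center and pony_front below 0.045 m and z of alu_ball_center in the frame of pony_front between -0.04 and 0.04 m and angle between tray's own z axis and vertical below 0.1 rad and linear speed of tray below 0.03 m/s and linear speed of alu_ball below 0.05 m/s and contact force between tray and the fingers above 1.5 N and contact force between alu_ball and the fingers below 0.05 N and contact force between tray and pony below 0.1 N and contact force between alu_ball and tray above 0.2 N); the arm keeps its last pose, push and grip.
It fails at once if the tray is tipped by more than 0.35 rad (20 degrees) (angle between tray's own z axis and vertical above 0.35 rad).
It fails at once if the ball leaves the cup while the tray is in the air (height (world z) of tray above 0.02 m and horizontal distance between alu_ball_center and tray_pocket above 0.035 m).
It fails at once if the ball falls to the mat or the bench (height (world z) of alu_ball_center below 0.027 m).
It fails at once if the ball is dropped into the cup from more than about 12 mm (reaches it at over 0.5 m/s) (height (world z) of tray below 0.012 m and horizontal distance between alu_ball_center and tray_pocket below 0.035 m and contact force between alu_ball and the fingers below 0.01 N and linear speed of alu_ball above 0.5 m/s).
It fails at once if another ball or a bench thing is moved by more than 20 mm (distance of any of brass_ball_center, wood_ball_center, edge_paint, awl, rule, wax from where it was at the start of the episode above 0.02 m).
It also fails if it takes over 67 s, if anything falls off the work surface, if the arm or the gripper's body presses on something with over 40 N, if the wrist force passes 120 N, or if a joint passes its speed limit or range.

## Working session

There is one attempt and no reset: what is moved stays moved. The work goes in short steps, Python scripts to look and compute and a tool call to move; the robot and the scene stay as the last step left them, time stands still between calls to the robot, and variables do not carry over. Pictures are saved under pics/ and viewed, at most 10 in all, crops included, and the job is handed in when it is done.

Besides the shell and the picture viewer there is one more tool, called after ">>>" as name(argument=value, ...) on one line, values as JSON. servo_tool: Moves the arm, as the interface text tells. Its arguments: {"type":"object","properties":{"commands":{"type":"array","items":{"type":"array","items":{"type":"array","items":{"type":"number"}}}},"jaw":{"type":"number"},"squeeze":{"type":"number"}},"required":["commands"]}

```bash
mkdir -p pics; cat > h.py <<'E'
import numpy as np, cv2
from workcell import *
from scipy.spatial.transform import Rotation as R
def rot(p):
    a=np.array(p['attitude'],float)
    return a if a.shape==(3,3) else R.from_euler('xyz',a,degrees=True).as_matrix()
def lm(cam,name,k=2):
    p=camera_params(cam);M=rot(p);o=np.array(p['origin'])
    for d in landmark_of(cam,name)[:k]:
        print(cam,name,round(d['confidence'],2),np.round(M@np.array(d['position'])+o,1))
def cloud(cam,depth):
    p=camera_params(cam);K=np.array(p['camera_matrix']);v,u=np.mgrid[:400,:640]
    c=np.stack([(u-K[0,2])/K[0,0]*depth,(v-K[1,2])/K[1,1]*depth,depth],-1)
    return c@rot(p).T+np.array(p['origin'])
E
python3 - <<'E'
from h import *
print(camera_params('top'),camera_params('side'));s=get_state();print(s, grip_depth)
for c in('top','side'):
    im,d=capture(c);cv2.imwrite(f'pics/{c}0.png',im[:,:,::-1]);np.save(c+'.npy',d)
    for n in ['tray','tray_pocket','tray_handle','alu_ball_center','ball_rest','brass_ball_center','wood_ball_center','pony','pony_front','edge_paint','awl','rule','wax']: lm(c,n,1)
E
```

```text
{'camera_matrix': array([[500.1728119 ,   0.        , 327.03250013],
       [  0.        , 500.1728119 , 210.64848333],
       [  0.        ,   0.        ,   1.        ]]), 'origin': array([ 372.80900682,  -28.64795239, 1246.76476332]), 'attitude': array([-170.11777459,    0.30201898,  -88.95171616])} {'camera_matrix': array([[364.39347861,   0.        , 315.02185003],
       [  0.        , 364.39347861, 200.95395316],
       [  0.        ,   0.        ,   1.        ]]), 'origin': array([454.96607225, 679.02804916, 533.43797552]), 'attitude': array([-119.21739582,    0.93926238, -171.4490881 ])}
{'t': 0.0, 'joints': array([ 9.08478307e+01,  2.20911105e+01,  3.78978165e-01, -2.95762778e-02,
       -6.84108470e+01, -1.48163296e+01]), 'joint_velocities': array([ 0.07926126, -0.01013807, -0.06503316, -0.0299288 ,  0.02516575,
       -0.06132007]), 'tau': array([-1.20755230e-03, -3.90663350e+01,  1.87398523e+01,  4.21996146e+00,
        1.09310111e-02, -1.91582585e-04]), 'tool_pos': array([150.70348153, 605.93095506, 221.44893085]), 'tool_rot': array([ 1.79874080e+02, -4.88472802e-03, -1.
[... 521 characters left out ...]
2 -2.949e+02  7.000e-01]
top pony_front 0.92 [ 606.3 -283.5  201.1]
top edge_paint 0.81 [731.7 -53.2   1.2]
top awl 0.69 [ 432.  -315.4    2.6]
top rule 0.7 [748.7 204.2   1.9]
top wax 0.88 [ 403.4 -145.5    7.1]
side tray 0.56 [550.3 271.2   2.3]
side tray_pocket 0.94 [627.  289.7  24.8]
side tray_handle 0.91 [543.7 270.2  64.8]
side alu_ball_center 0.52 [618.2  -2.6  50.4]
side ball_rest 0.65 [555.3 -14.2   4.3]
side brass_ball_center 0.51 [495.8 -24.3  49.1]
side wood_ball_center 0.61 [556.3 -13.2  52.8]
side pony 0.96 [ 701.2 -295.8    4.4]
side edge_paint 0.97 [731.3 -52.5   1.2]
side awl 0.68 [ 426.1 -321.7    5.1]
side rule 0.68 [748.8 201.9   5.8]
side wax 0.58 [ 401.9 -146.9    1. ]
```

View pics/top0.png

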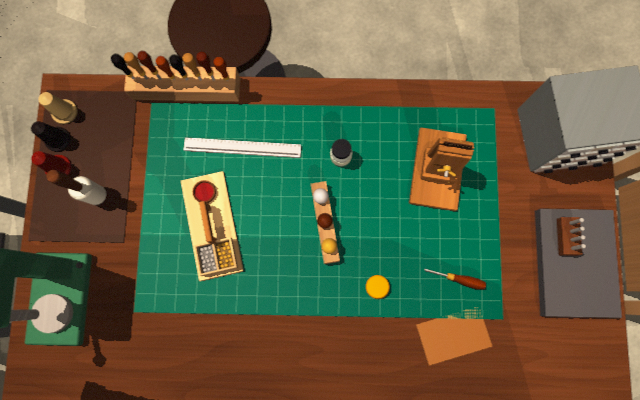

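View pics/side0.png

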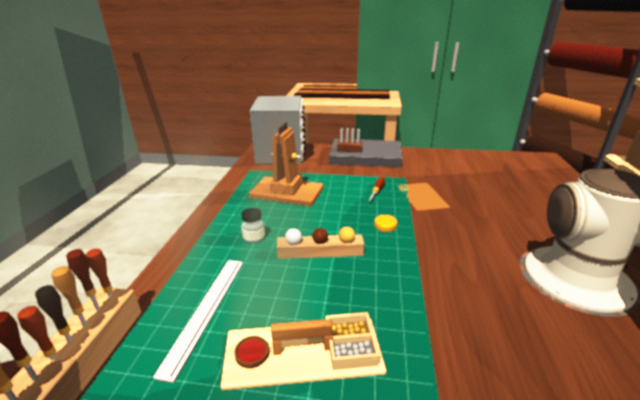

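```bash
python3 - <<'E'
from h import *
# ball tops, rest, handle by depth in both views
for c in('top','side'):
    P=cloud(c,np.load(c+'.npy'));X=P.reshape(-1,3);X=X[np.load(c+'.npy').reshape(-1)>0]
    # balls: sphere fit
    for n,g in dict(alu=(617,0,50),wood=(558,-12,50),brass=(497,-26,50)).items():
        Y=X[(np.linalg.norm(X-np.array(g),axis=1)<26)&(X[:,2]>40)]
        from scipy.optimize import least_squares
        f=least_squares(lambda q:np.linalg.norm(Y-q,axis=1)-19,g,loss='soft_l1',f_scale=2)
        print(c,n,len(Y),f.x.round(1))
    Y=X[(np.hypot(X[:,0]-547,X[:,1]-272)<65)&(X[:,2]>58)&(X[:,2]<85)]
    print(c,'handle',len(Y),cv2.minAreaRect(Y[:,:2].astype(np.float32)),np.percentile(Y[:,2],[5,50,95]).round(1))
    Y=X[(np.hypot(X[:,0]-701,X[:,1]+295)<80)&(X[:,2]>185)&(X[:,2]<235)]
    print(c,'jaws',len(Y),cv2.minAreaRect(Y[:,:2].astype(np.float32)) if len(Y) else '',np.percentile(Y[:,2],[5,50,95]).round(1))
E
```

```text
top alu 190 [618.6  -2.4  49.9]
top wood 192 [557.4 -14.2  49.7]
top brass 199 [496.9 -25.2  49.5]
top handle 289 ((547.4531860351562, 269.74554443359375), (99.3108139038086, 15.842095375061035), 14.654399871826172) [61.6 73.  77.3]
top jaws 644 ((701.6278686523438, -297.46630859375), (75.59125518798828, 42.08546829223633), 81.8624496459961) [189.3 201.6 218.7]
side alu 204 [616.4  -2.2  51.1]
side wood 207 [555.5 -13.5  51.1]
side brass 205 [494.5 -24.6  51. ]
side handle 801 ((545.9498291015625, 271.2619934082031), (99.79318237304688, 16.47885513305664), 13.996807098388672) [59.2 72.3 75.3]
side jaws 264 ((691.3477783203125, -291.552490234375), (78.24739074707031, 36.636959075927734), 69.48095703125) [187.2 201.3 219.9]
```

The top view shows the silver ball at (320,197), the far seat of the rest. The tray's red cup is at (204,191), the rivet box at (218,258) and the pony at (445,165). The side view agrees: ball (292,236), cup (252,350), pony (287,160). Heights fit a mat about 3 mm thick, giving ball z ≈ 49 and handle centre ≈ 59. I'll grip the ball across the bar, with tool yaw ≈ 10.5°.

>>> servo_tool(commands=[[[0,0,0,-1.6],[0,0,0,-1.6],[0,0,0,-1.7],[0.0175,0.034,0,0],[0.0175,0.034,0,0],[0.0175,0.034,0,0],[0.0175,0.034,0,0],[0.0175,0.034,0,0]]], jaw=0.075, squeeze=15)

```text
t: 2.2
tool_pos: [268.7, 454.1, 222.7]
tool_rot: [-180.0, -0.0, 10.6]
force: [0.3, -0.1, -0.0]
gripper_width: 74.9
grip_force: 0.0
```

>>> servo_tool(commands=[[[0.0175,0.034,0,0],[0.0175,0.034,0,0],[0.0175,0.034,0,0],[0.0175,0.034,0,0],[0.0175,0.034,0,0],[0.0175,0.034,0,0],[0.0175,0.034,0,0],[0.0175,0.034,0,0]]])

```text
t: 3.0
tool_pos: [456.1, 212.2, 222.9]
tool_rot: [-180.0, -0.0, 10.5]
force: [0.6, 0.4, 0.2]
gripper_width: 75.1
grip_force: 0.0
```

>>> servo_tool(commands=[[[0.0175,0.034,0,0],[0.0175,0.034,0.01,0],[0.0175,0.034,0.02,0],[0.0175,0.034,0.02,0],[0.0175,0.034,0.02,0],[0.0175,0.034,0.02,0],[0,0,0,0],[0,0,0,0]]])

```text
t: 3.8
tool_pos: [595.8, 31.3, 131.7]
tool_rot: [180.0, 0.1, 10.4]
force: [-0.1, 0.6, -0.7]
gripper_width: 74.6
grip_force: 0.0
```

```bash
cat >> h.py <<'E'
def go(x,y,z,yaw=None):
    s=get_state();p=np.array(s['tool_pos']);M=R.from_euler('xyz',s['tool_rot'],degrees=True).as_matrix()
    print('t',round(s['t'],2),'tcp',p.round(1),'rpy',np.round(s['tool_rot'],1),'F',np.round(s['force'],1),'w',round(s['gripper_width'],1),'g',round(s['grip_force'],1))
    print('shift mm in tool',(M.T@(np.array([x,y,z])-p)).round(1),'turn units',None if yaw is None else round(-(yaw-s['tool_rot'][2])/5,2))
E
python3 -c "
from h import *
go(617.5,-2.3,38,10.5)"
```

```text
t 3.8 tcp [595.8  31.3 131.7] rpy [1.80e+02 1.00e-01 1.04e+01] F [-0.1  0.6 -0.7] w 74.6 g 0.0
shift mm in tool [15.4 36.9 93.7] turn units -0.01
```

>>> servo_tool(commands=[[[0.008,0.019,0,0],[0.0075,0.018,0,0],[0,0,0.015,0],[0,0,0.02,0],[0,0,0.02,0],[0,0,0.02,0],[0,0,0,0],[0,0,0,0]]])

```text
t: 4.6
tool_pos: [618.3, -0.4, 58.8]
tool_rot: [180.0, -0.1, 10.6]
force: [0.4, 0.7, 1.2]
gripper_width: 75.0
grip_force: 0.0
```

```bash
python3 -c "
from h import *
go(617.5,-2.3,38,10.5)
im,d=capture('side');cv2.imwrite('pics/s1.png',cv2.resize(im[170:290,220:400,::-1],None,fx=4,fy=4))"
```

```text
t 4.6 tcp [ 6.183e+02 -4.000e-01  5.880e+01] rpy [ 1.80e+02 -1.00e-01  1.06e+01] F [0.4 0.7 1.2] w 75.0 g 0.0
shift mm in tool [-1.1  1.7 20.8] turn units 0.03
```

View pics/s1.png

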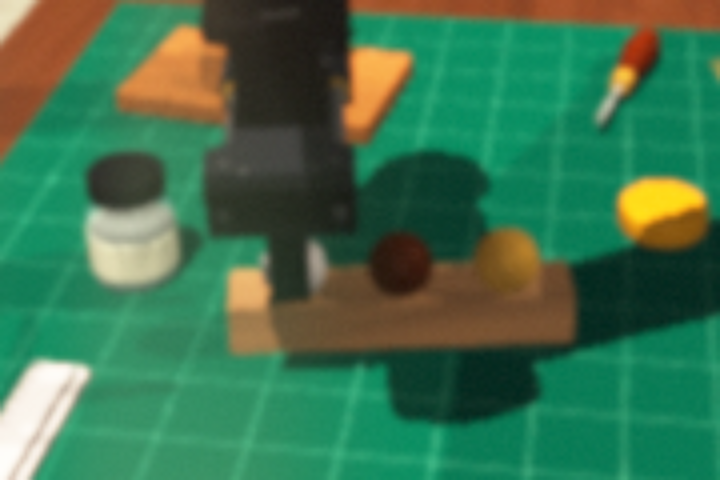

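The crop shows the near finger at (290,265) standing in front of the silver ball at (297,265). The brown and brass balls are clear at (400,262) and (508,260). I'll go down and close.

>>> servo_tool(commands=[[[-0.001,0.0015,0.008,0],[0,0,0.008,0],[0,0,0.003,0],[0,0,0,0],[0,0,0,0]]])

```text
t: 5.15
tool_pos: [617.2, -3.2, 38.5]
tool_rot: [180.0, 0.0, 10.5]
force: [-0.0, 0.6, 0.5]
gripper_width: 74.8
grip_force: 0.0
```

>>> servo_tool(commands=[[[0,0,0,0],[0,0,0,0],[0,0,0,0],[0,0,0,0],[0,0,0,0],[0,0,0,0],[0,0,0,0],[0,0,0,0]]], jaw=0.03, squeeze=15)

```text
t: 5.95
tool_pos: [617.2, -2.3, 38.8]
tool_rot: [-180.0, -0.0, 10.5]
force: [-1.5, 5.2, 2.3]
gripper_width: 36.8
grip_force: 15.0
```

>>> servo_tool(commands=[[[0,0,-0.003,0],[0,0,-0.006,0],[0,0,-0.01,0],[0,0,-0.015,0],[0,0,-0.015,0],[0,0,-0.015,0],[0,0,-0.01,0],[0,0,0,0]]])

```text
t: 6.75
tool_pos: [618.3, -3.1, 114.8]
tool_rot: [180.0, -0.2, 10.5]
force: [-0.3, -0.8, -1.2]
gripper_width: 36.8
grip_force: 15.0
```

```bash
python3 -c "
from h import *
go(628,291,80,14.3)
capture('side');capture('top')
for c in('side','top'):
  for n in ('alu_ball_center','brass_ball_center','wood_ball_center','tray_pocket','tray_handle'): lm(c,n,1)"
```

```text
t 6.75 tcp [618.3  -3.1 114.8] rpy [180.   -0.2  10.5] F [-0.3 -0.8 -1.2] w 36.8 g 15.0
shift mm in tool [  63.2 -287.4   35. ] turn units -0.75
side alu_ball_center 0.63 [616.4  -3.6 127.5]
side brass_ball_center 0.74 [495.7 -22.6  48.7]
side wood_ball_center 0.79 [557.4 -10.7  52.1]
side tray_pocket 0.73 [627.2 286.9  22.5]
side tray_handle 0.7 [542.6 272.   59.9]
top alu_ball_center 0.43 [619.1  -3.6 125.1]
top brass_ball_center 0.64 [500.1 -26.2  51.1]
top wood_ball_center 0.44 [556.1 -11.1  52. ]
top tray_pocket 0.92 [629.6 294.5  21.4]
top tray_handle 0.85 [542.7 274.6  62.3]
```

>>> servo_tool(commands=[[[0,0,0,-0.76],[0.0068,-0.0235,0,0],[0.0068,-0.0235,0,0],[0.0068,-0.0235,0,0],[0.0068,-0.0235,0,0],[0.0068,-0.0235,0,0],[0.0068,-0.0235,0,0],[0.0068,-0.0235,0,0]]])

```text
t: 8.15
tool_pos: [622.5, 169.2, 112.6]
tool_rot: [-180.0, -0.0, 14.3]
force: [0.3, -0.4, -1.1]
gripper_width: 37.1
grip_force: 15.0
```

>>> servo_tool(commands=[[[0.0068,-0.0235,0,0],[0.0068,-0.0235,0,0],[0.0068,-0.0235,0,0],[0.0068,-0.0235,0,0],[0.0068,-0.0235,0,0],[0,0,0,0],[0,0,0,0],[0,0,0,0]]])

```text
t: 8.95
tool_pos: [626.2, 289.8, 112.4]
tool_rot: [180.0, 0.0, 14.3]
force: [-0.2, 0.2, -1.3]
gripper_width: 36.9
grip_force: 15.0
```

```bash
python3 -c "
from h import *
for c,z in(('top',20),('side',20)):
    im=cv2.imread(f'pics/{c}0.png').astype(int);m=(im[...,2]>70)&(im[...,2]>2.5*im[...,1])&(im[...,2]>2.5*im[...,0])
    n,l,st,ce=cv2.connectedComponentsWithStats(m.astype(np.uint8))
    p=camera_params(c);K=np.array(p['camera_matrix']);o=np.array(p['origin'])
    for i in range(1,n):
        if st[i,4]<150: continue
        ys,xs=np.where(l==i);r=np.c_[(xs-K[0,2])/K[0,0],(ys-K[1,2])/K[1,1],np.ones(len(xs))]@rot(p).T
        q=o+r*((z-o[2])/r[:,2])[:,None]
        if abs(q[:,0].mean()-628)<40 and abs(q[:,1].mean()-291)<40: print(c,st[i],cv2.minEnclosingCircle(q[:,:2].astype(np.float32)),q.mean(0).round(1))
go(628,291,80,14.3)"
```

```text
top [195 182  19  19 281] ((630.154296875, 292.39862060546875), 24.184799194335938) [629.9 292.   20. ]
side [237 339  29  23 519] ((629.9431762695312, 290.92401123046875), 23.76973533630371) [630.  290.7  20. ]
t 8.95 tcp [626.2 289.8 112.4] rpy [180.    0.   14.3] F [-0.2  0.2 -1.3] w 36.9 g 15.0
shift mm in tool [ 2.1 -0.7 32.4] turn units 0.0
```

>>> servo_tool(commands=[[[0.0035,-0.001,0.01,0],[0,0,0.015,0],[0,0,0.015,0],[0,0,0.015,0],[0,0,0.01,0],[0,0,0.005,0],[0,0,0,0],[0,0,0,0]]])

```text
t: 9.75
tool_pos: [629.9, 292.5, 43.0]
tool_rot: [-180.0, -0.1, 14.3]
force: [0.1, 0.1, -0.9]
gripper_width: 36.8
grip_force: 15.0
```

```bash
python3 -c "
from h import *
im,d=capture('side');cv2.imwrite('pics/s2.png',cv2.resize(im[270:400,180:360,::-1],None,fx=4,fy=4))
lm('side','alu_ball_center',1)
go(629.5,291.4,29,14.3)"
```

```text
t 9.85 tcp [630.  292.6  43.5] rpy [-1.80e+02 -1.00e-01  1.43e+01] F [ 0.1  0.3 -1.4] w 36.7 g 15.0
shift mm in tool [-0.8  1.  14.5] turn units 0.01
```

View pics/s2.png

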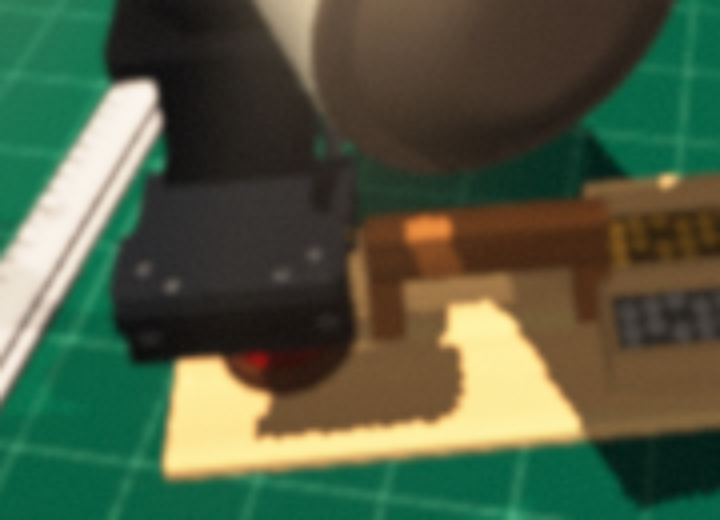

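The gripper body covers the ball at about (240,300) in the crop, right over the red cup at (280,365), and the handle end at (370,250) is just to its right. The body will stay about 25 mm above the handle, so I'll finish the descent slowly.

>>> servo_tool(commands=[[[-0.001,0.001,0.004,0],[0,0,0.004,0],[0,0,0.003,0],[0,0,0.002,0],[0,0,0.001,0],[0,0,0,0],[0,0,0,0]]])

```text
t: 10.55
tool_pos: [628.8, 291.0, 28.7]
tool_rot: [180.0, -0.0, 14.3]
force: [-0.3, -0.6, -0.7]
gripper_width: 37.1
grip_force: 15.0
```

```bash
python3 -c "
from h import *
go(629.5,291.4,29,14.3)"
```

```text
t 10.55 tcp [628.8 291.   28.7] rpy [180.   -0.   14.3] F [-0.3 -0.6 -0.7] w 37.1 g 15.0
shift mm in tool [ 0.8 -0.3 -0.3] turn units 0.01
```

>>> servo_tool(commands=[[[0,0,0.001,0],[0,0,0,0]]])

```text
t: 10.75
tool_pos: [629.2, 291.0, 28.6]
tool_rot: [180.0, -0.1, 14.3]
force: [-1.2, -1.6, 5.2]
gripper_width: 36.8
grip_force: 15.0
```

>>> servo_tool(commands=[[[0,0,0,0],[0,0,0,0],[0,0,0,0],[0,0,0,0]]], jaw=0.042)

```text
t: 11.15
tool_pos: [628.6, 291.0, 27.1]
tool_rot: [180.0, 0.0, 14.3]
force: [0.4, -0.6, -0.8]
gripper_width: 41.9
grip_force: 0.0
```

>>> servo_tool(commands=[[[0,0,0,0],[0,0,0,0],[0,0,0,0],[0,0,0,0]]], jaw=0.06)

```text
t: 11.55
tool_pos: [628.8, 291.0, 27.5]
tool_rot: [-180.0, -0.0, 14.3]
force: [-0.0, -0.2, 0.8]
gripper_width: 59.0
grip_force: 0.0
```

>>> servo_tool(commands=[[[0,0,-0.004,0],[0,0,-0.01,0],[0,0,-0.015,0],[0,0,-0.02,0],[0,0,-0.02,0],[0,0,-0.01,0],[0,0,0,0],[0,0,0,0]]])

```text
t: 12.35
tool_pos: [628.4, 290.9, 106.4]
tool_rot: [-180.0, 0.0, 14.3]
force: [0.3, -0.2, -0.1]
gripper_width: 59.9
grip_force: 0.0
```

```bash
python3 -c "
from h import *
for c in ('side','top'):
  im,d=capture(c)
  X=cloud(c,d)[d>0]
  for n in('alu_ball_center','tray_handle'): lm(c,n,1)
  Y=X[(np.hypot(X[:,0]-547,X[:,1]-271)<60)&(X[:,2]>60)&(X[:,2]<80)]
  if len(Y)>50: print('handle',len(Y),cv2.minAreaRect(Y[:,:2].astype(np.float32)))
go(546.7,270.5,100,14.3)"
```

```text
side alu_ball_center 0.84 [629.1 289.3  40.2]
side tray_handle 0.6 [544.2 271.7  62.1]
handle 754 ((545.69921875, 271.772705078125), (99.8040542602539, 15.538748741149902), 13.715521812438965)
top alu_ball_center 0.46 [628.2 291.9  42. ]
top tray_handle 0.79 [541.2 273.6  62.5]
handle 284 ((547.4351806640625, 269.8434753417969), (99.71701049804688, 15.115486145019531), 14.181976318359375)
t 12.65 tcp [628.5 290.7 105.6] rpy [1.80e+02 1.00e-01 1.43e+01] F [-0.4 -0.9  0.6] w 60.1 g 0.0
shift mm in tool [-84.2  -0.6   5.7] turn units 0.01
```

>>> servo_tool(commands=[[[-0.02,0,0,0],[-0.022,0,0,0],[-0.022,0,0,0],[-0.02,0,0,0],[0,-0.001,0,0],[0,0,0.01,0],[0,0,0.01,0],[0,0,0,0]]])

```text
t: 13.45
tool_pos: [546.5, 270.4, 83.8]
tool_rot: [179.9, 0.2, 14.3]
force: [-0.4, -0.0, -0.7]
gripper_width: 59.8
grip_force: 0.0
```

```bash
python3 -c "
from h import *
im,d=capture('side');cv2.imwrite('pics/s3.png',cv2.resize(im[270:400,200:400,::-1],None,fx=4,fy=4))
go(546.6,270.8,40,14.2)"
```

```text
t 13.5 tcp [547.  270.7  84.7] rpy [179.9   0.2  14.3] F [0.1 0.6 0.1] w 59.8 g 0.0
shift mm in tool [-0.2 -0.3 44.7] turn units 0.02
```

View pics/s3.png

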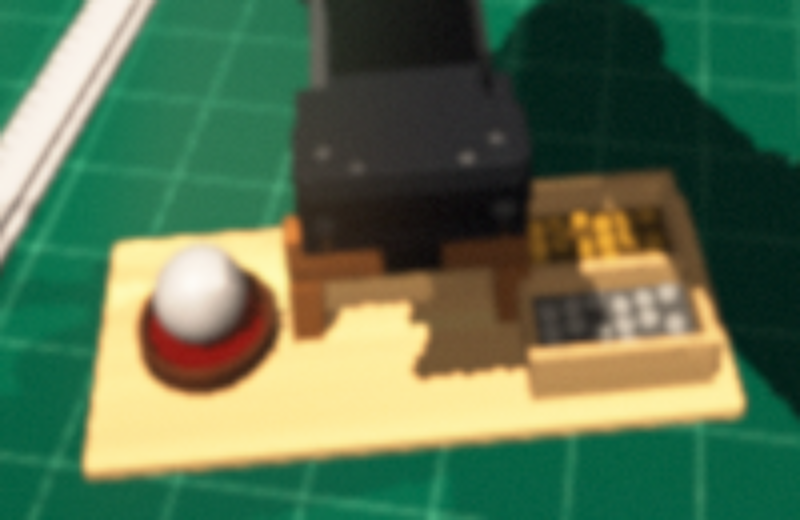

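The ball sits in the red cup at (205,295). The gripper is centred over the handle at (410,260), with the fingers on both sides of it.

>>> servo_tool(commands=[[[0,0,0.01,0],[0,0,0.012,0],[0,0,0.012,0],[0,0,0.007,0],[0,0,0.003,0],[0,0,0,0],[0,0,0,0]]])

```text
t: 14.2
tool_pos: [547.5, 271.4, 42.9]
tool_rot: [-180.0, -0.0, 14.3]
force: [0.8, -0.2, -0.4]
gripper_width: 59.7
grip_force: 0.0
```

>>> servo_tool(commands=[[[0,0,0,0],[0,0,0,0],[0,0,0,0],[0,0,0,0],[0,0,0,0],[0,0,0,0],[0,0,0,0],[0,0,0,0]]], jaw=0.008, squeeze=45)

```text
t: 15.0
tool_pos: [547.2, 271.1, 42.6]
tool_rot: [180.0, 0.0, 14.3]
force: [0.9, 0.7, -1.1]
gripper_width: 13.7
grip_force: 45.0
```

```bash
python3 -c "
from h import *
go(546.6,270.8,40,14.2)"
```

```text
t 15.0 tcp [547.2 271.1  42.6] rpy [180.    0.   14.3] F [ 0.9  0.7 -1.1] w 13.7 g 45.0
shift mm in tool [-0.6  0.1  2.6] turn units 0.02
```

>>> servo_tool(commands=[[[0,0,-0.002,0],[0,0,-0.004,0],[0,0,-0.007,0],[0,0,-0.01,0],[0,0,-0.01,0],[0,0,-0.01,0],[0,0,-0.01,0],[0,0,-0.007,0]]])

```text
t: 15.8
tool_pos: [547.5, 271.4, 104.1]
tool_rot: [-180.0, -0.1, 14.3]
force: [0.1, -0.7, -5.6]
gripper_width: 13.5
grip_force: 45.0
```

>>> servo_tool(commands=[[[0,0,-0.004,0],[0,0,-0.002,0],[0,0,0,0],[0,0,0,0],[0,0,0,0],[0,0,0,0]]])

```text
t: 16.4
tool_pos: [547.0, 271.1, 108.1]
tool_rot: [180.0, 0.0, 14.3]
force: [-0.0, 0.0, -4.6]
gripper_width: 14.0
grip_force: 45.0
```

```bash
python3 -c "
from h import *
im,d=capture('side');cv2.imwrite('pics/s4.png',im[:,:,::-1])
lm('side','alu_ball_center',1);lm('side','tray_pocket',1)
go(521,-271,206.6,-8)"
```

```text
side alu_ball_center 0.75 [627.5 290.5 108. ]
side tray_pocket 0.69 [554.9 -14.3   3.4]
t 16.55 tcp [547.1 271.1 108.3] rpy [180.    0.   14.3] F [-0.4  0.1 -5. ] w 13.8 g 45.0
shift mm in tool [-159.5  518.8  -98.1] turn units 4.47
```

View pics/s4.png

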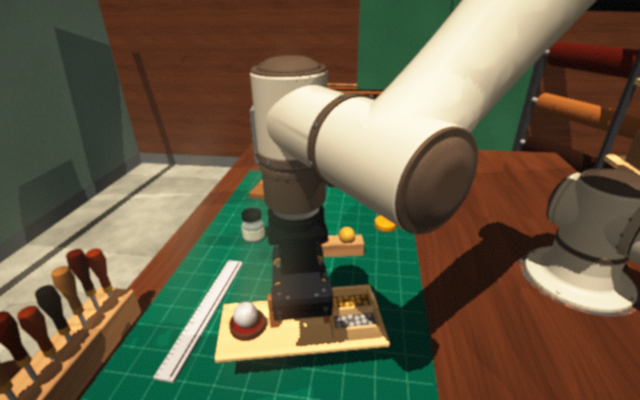

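The tray hangs level, with the ball in its cup at (245,315). Next I'll raise it to pony height while turning to yaw −8°, then carry it across with gentle ramps.

>>> servo_tool(commands=[[[0,0,-0.003,0.15],[0,0,-0.006,0.3],[0,0,-0.01,0.5],[0,0,-0.012,0.5],[0,0,-0.012,0.5],[0,0,-0.012,0.5],[0,0,-0.012,0.5],[0,0,-0.012,0.5]]])

```text
t: 17.35
tool_pos: [547.1, 271.2, 188.7]
tool_rot: [-180.0, -0.0, -3.1]
force: [-0.3, -0.2, -5.2]
gripper_width: 13.7
grip_force: 45.0
```

>>> servo_tool(commands=[[[0,0,-0.01,0.5],[0,0,-0.006,0.3],[0,0,-0.003,0.2],[0,0,0,0],[0,0,0,0],[0,0,0,0]]])

```text
t: 17.95
tool_pos: [546.8, 271.0, 205.8]
tool_rot: [179.9, 0.1, -7.9]
force: [-0.0, -0.4, -5.7]
gripper_width: 13.6
grip_force: 45.0
```

>>> servo_tool(commands=[[[0.0004,0.004,0,0],[0.0007,0.008,0,0],[0.0011,0.012,0,0],[0.0016,0.018,0,0],[0.0016,0.018,0,0],[0.0016,0.018,0,0],[0.0016,0.018,0,0],[0.0016,0.018,0,0]]])

```text
t: 18.75
tool_pos: [541.4, 155.0, 206.8]
tool_rot: [-180.0, -0.0, -7.9]
force: [0.2, -0.2, -5.7]
gripper_width: 13.8
grip_force: 45.0
```

>>> servo_tool(commands=[[[0.0016,0.018,0,0],[0.0016,0.018,0,0],[0.0016,0.018,0,0],[0.0016,0.018,0,0],[0.0016,0.018,0,0],[0.0016,0.018,0,0],[0.0016,0.018,0,0],[0.0016,0.018,0,0]]])

```text
t: 19.55
tool_pos: [534.2, 11.0, 206.6]
tool_rot: [-180.0, -0.0, -7.9]
force: [-0.4, 0.2, -6.6]
gripper_width: 13.8
grip_force: 45.0
```

>>> servo_tool(commands=[[[0.0016,0.018,0,0],[0.0016,0.018,0,0],[0.0016,0.018,0,0],[0.0016,0.018,0,0],[0.0016,0.012,0,0],[0.001,0.008,0,0],[0.0004,0.004,0,0],[0,0,0,0]]])

```text
t: 20.35
tool_pos: [530.5, -84.2, 206.5]
tool_rot: [-180.0, 0.0, -7.9]
force: [0.4, -0.5, -4.8]
gripper_width: 13.4
grip_force: 45.0
```

```bash
python3 -c "
from h import *
go(519,-270,206.6,-8)
for c in('top','side'):
  im,d=capture(c);cv2.imwrite('pics/%s5.png'%c,im[:,:,::-1])
  for n in('alu_ball_center','tray_pocket','pony','pony_front'): lm(c,n,1)"
```

```text
t 20.35 tcp [530.5 -84.2 206.5] rpy [-180.     0.    -7.9] F [ 0.4 -0.5 -4.8] w 13.4 g 45.0
shift mm in tool [ 1.430e+01  1.856e+02 -1.000e-01] turn units 0.01
top alu_ball_center 0.43 [747.7 205.8   4.2]
top tray_pocket 0.51 [529.5 -83.5 162.6]
top pony 0.79 [ 698.5 -296.3    2.6]
top pony_front 0.93 [ 608.5 -286.9  202. ]
side alu_ball_center 0.62 [ 610.8 -107.8  206.8]
side tray_pocket 0.6 [611.9 -96.9 184.3]
side pony 0.7 [ 704.2 -297.1    3.3]
side pony_front 0.17 [732.  -53.1   5. ]
```

View pics/top5.png

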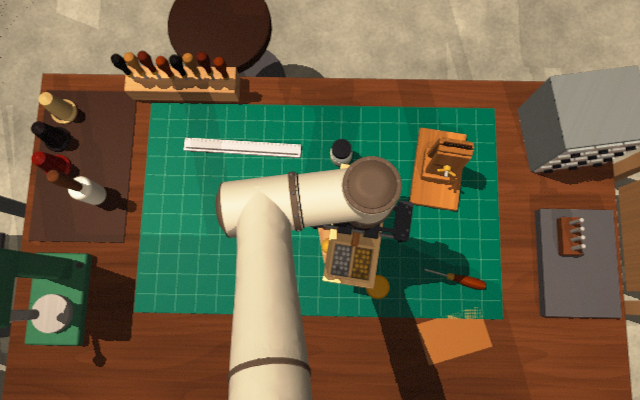

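The top view shows the tray's box end at (353,258) and the wrist at (372,190). The pony is clear at (440,170), and the arm hides the cup. The side network puts the ball at (611, −108, 207), still in the cup. I'll finish the carry.

>>> servo_tool(commands=[[[0.0003,0.004,0,0],[0.0006,0.008,0,0],[0.001,0.012,0,0],[0.0014,0.018,0,0],[0.0014,0.018,0,0],[0.0014,0.018,0,0],[0.0014,0.018,0,0],[0.0014,0.018,0,0]]])

```text
t: 21.65
tool_pos: [523.2, -199.8, 206.5]
tool_rot: [180.0, 0.0, -8.0]
force: [0.0, -0.9, -5.3]
gripper_width: 13.7
grip_force: 45.0
```

>>> servo_tool(commands=[[[0.0014,0.018,0,0],[0.0014,0.018,0,0],[0.0013,0.014,0,0],[0.001,0.01,0,0],[0.0007,0.007,0,0],[0.0003,0.003,0,0],[0,0,0,0],[0,0,0,0]]])

```text
t: 22.45
tool_pos: [520.0, -267.8, 206.5]
tool_rot: [-180.0, 0.0, -7.9]
force: [1.0, -0.4, -4.6]
gripper_width: 13.7
grip_force: 45.0
```

>>> servo_tool(commands=[[[0,0,0,0],[0,0,0,0],[0,0,0,0],[0,0,0,0],[0,0,0,0],[0,0,0,0],[0,0,0,0],[0,0,0,0]]])

```text
t: 23.25
tool_pos: [520.0, -268.2, 206.6]
tool_rot: [-180.0, -0.0, -7.9]
force: [0.5, 0.2, -5.3]
gripper_width: 13.5
grip_force: 45.0
```

```bash
python3 -c "
from h import *
go(519,-270,206.6,-8)
for c in('top','side'):
  im,d=capture(c);cv2.imwrite('pics/%s6.png'%c,im[:,:,::-1])
  for n in('alu_ball_center','tray_pocket','pony','pony_front'): lm(c,n,1)
cv2.imwrite('pics/s6c.png',cv2.resize(im[100:250,200:400,::-1],None,fx=4,fy=4))"
```

```text
t 23.25 tcp [ 520.  -268.2  206.6] rpy [-180.    -0.    -7.9] F [ 0.5  0.2 -5.3] w 13.5 g 45.0
shift mm in tool [-0.7  1.9 -0. ] turn units 0.02
top alu_ball_center 0.56 [733.6 -52.    4.2]
top pony 0.88 [ 701.5 -299.4    1.1]
side alu_ball_center 0.68 [ 427.4 -320.4    2.9]
side tray_pocket 0.8 [ 603.4 -279.9  185. ]
side pony 0.18 [556.6 -14.1   5.3]
```

View pics/s6c.png

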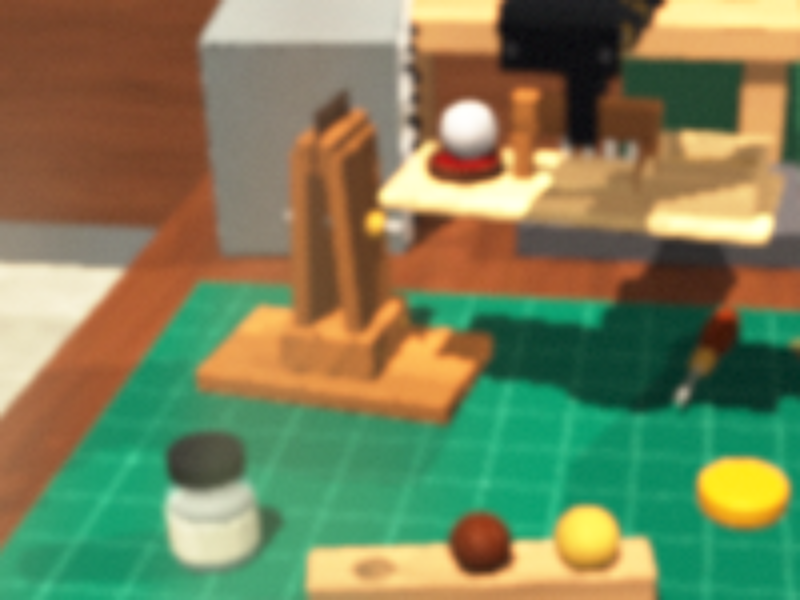

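View pics/top6.png

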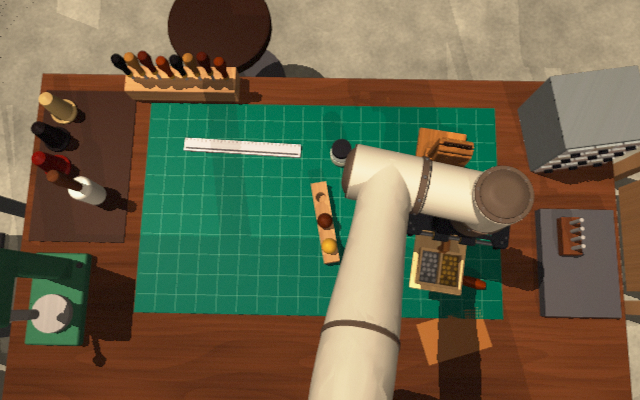

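The side crop shows the ball in the red cup at (468,135), level with the jaw tops. The tray edge at (380,205) is clear of the jaws and above the wing nut (375,222), and the tray is level. In the top view the rest, jar and other things stand where they were. I'll hand the job in.

```bash
python3 -c "
from workcell import *
print(sign_off())"
```

```text
the job is handed in; nothing more can be done
None
```

The job is handed in: the robot is holding the tray level and still at the pony, clear of it, with the aluminium ball in its cup at about (604, −280, 203) mm, within a few mm of the target; the verdict was not shown.

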